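Secure a trolley wheel on its stub axle with a linchpin

TASK

Push the wheel back along its stub axle until it is fully home, take the smaller of the two linchpins out of the wooden block and push it down through the cross hole near the axle's end until its head sits on the axle, its open ring pointing away from the wheel. Then swing the ring down over the end of the axle until it snaps shut, and let go. Do not force anything: feel for the hole with light pressure, and leave the larger pin, the pipe saddle and the spanner where they are.

Things in the scene. Friction and masses are not known exactly. Their poses are not given: they have to be found in the camera images.
- bracket: Grey welded axle bracket, fixed on the bench: base plate 110 x 120 x 10 mm, upright, split clamp boss (top of its lugs 115 mm up). Origin: centre of the underside, z up; its -x axis is the way the stub axle points out. The axle's axis runs along bracket x at y = 0, 75 mm above the bench.
- clamp (a point): Centre of the bracket's split clamp boss, on the axle's axis (bracket x +9, z 75 mm). The axle is only nipped here: its stick-out differs by up to 10 mm either way and its roll by up to 0.08 rad (not measured). It turns under about 0.12 N m, so a pin pushed in rubs and brings it upright; it slips lengthwise only above about 35 N.
- hole_nominal (a point): A point of the bracket (bracket x -75, y 0, z 85.5 mm): middle stick-out of the cross hole's mouth. The true hole lies up to 10 mm from it along bracket x and 1 mm along y: find it by feel or sight. Hole 10.2 mm wide plus 1 mm chamfer, top to bottom through the 21 mm square axle end (34 mm long, flat top, 21 mm deep), 20 mm from the axle's end face.
- wheel (a joint): How far the wheel is slid out from its thrust collar on the axle, m: 0 = home, starts at 0.020 to 0.027 (covering the hole). Wheel 80 mm across, rubber tyre 28 mm wide; outer hub boss 42 mm across stands 10 mm proud of the tyre's face. Home, the outer hub face is 13 mm and the tyre's outer face 23 mm on the bracket side of the true hole's axis. 4 N slide it; it also spins.
- linchpin: The smaller linchpin, plain steel, 110 to 180 g, upright in a hole of the wooden block, head on its top. Origin: on its axis at the underside of its head (the shoulder that comes to sit on the axle), z up. Below: shank 9 mm thick, 40 mm long, last 4 mm tapered to 7 mm. Above: round head 20 mm across to 16 mm up, then a grip tab 10 mm thick (along y), 22 mm wide (along x), from 16 to 39 mm up.
- ring (a joint): Angle of the small linchpin's ring, rad: 0 = open (it points along the pin's -x, 10 degrees above level), 1.57 = shut, beside the pin's nose. 5 mm wire, 51 mm across, inside 46 mm; hinge along the pin's y, 8 mm above the pin's origin. Its spring holds it at either end and snaps it over past half way (0.79); about 3 N at its far side move it.
- ring_far (a point): Middle of the wire on the ring's side farthest from the hinge, 49 mm from the hinge axis.
- spare_pin: The larger linchpin (shank 14 mm, head 26 mm across, ring 70 mm across), standing in the other hole of the block; too thick for the axle. Origin as for the smaller one. A bystander.
- pin_block: Wooden block, 64 x 170 x 56 mm, fixed, with two upright 16 mm holes 50 mm either side of its middle along y. Origin: centre of the underside.
- spanner_19: Steel combination spanner, 234 mm long, lying on the bench. A bystander.
- saddle: Cast aluminium pipe saddle clamp, 36 x 106 x 41 mm, standing on the bench; origin under its middle. A bystander.

How it is judged:
By the outcome, as a careful person would: the job done as asked, in the order asked, and still so for the second after the job is handed in, with the robot touching nothing.
It also fails if it takes over 58 s, if anything falls off the work surface, if the arm or the gripper's body presses on something with over 40 N, if the wrist force passes 120 N, or if a joint passes its speed limit or range.

ROBOT

A 7-joint arm with a two-finger parallel gripper is mounted at the origin on a cart in front of the work surface, level with it; the furniture and walls round the work are solid. World frame = base frame: x ahead of the robot, y to its left, z up, the work surface at z = 0. Lengths are in mm, angles in rad, forces in N, time in s.
With the tool pointing down it reaches from about 425 to 875 mm from the base axis. Payload 4.7 kg.
Tool frame: the origin (TCP) lies on the mounting face of the last link; the fingertips stand 182 mm ahead of it and the grasp point (between the pads) lies 164 mm ahead of it; y points along the fingers, x is the direction in which the jaws open and shut, and the axes are right-handed (so a half turn about y gives the same grasp; the last joint's range is limited). The gripper opens to 87 mm and grips with 3 to 60 N. Pads are 19 mm wide; open, the fingers measure 117 mm over their backs; the gripper's body (75 mm by 190 mm) begins 51 mm behind the grasp point.
Start: joints at [-1.209, 0.321, -0.07, 1.45, 0.023, 1.371, -0.057], TCP at [221.555, 611.081, 404.787] pointing down, gripper open.
Joint ranges: [-2.86, 2.86], [-0.3, 2.09], [-1.38, 1.24], [0.06, 2.45], [-1.56, 4.7], [0.09, 2.05], [-2.69, 2.69]. Speed limits (rad/s): [2.57, 2.57, 3.14, 3.14, 3.14, 3.14, 3.14].

INTERFACE

Orientations are given as a unit quaternion [x, y, z, w].
In Python, from plant import manip gives the robot as it stands.
- The arm moves only by the tool play_rows, never from a script. Its argument "commands" is a list of rows, each an object with "offset": the shift along the tool's x, y, z in mm, a list of three; "rot": the turn, a rotation vector about the tool's x, y, z in degrees, a list of three; "jaw": the opening, from 0 (shut) to 1 (fully open). In form: [{"offset": [tx, ty, tz], "rot": [ax, ay, az], "jaw": jaw}, ...]. A call has 1 to 20 rows; each row is the pose to reach, as a shift and turn from the pose commanded when the call began, along the tool's axes at that moment; what a row does not reach only later rows make up. A row lasts 1/8 s, in which the tool goes at most 62.5 mm and 10.7 degrees, less where a joint would pass 70% of its speed; a pose out of reach is approached as far as the arm can. A call with a gripper value outside its range is refused whole. The fingers move at their own pace and stop on an object; "newtons" is the grip in N (left out, the last holds). Time passes only in rows, so rows that repeat a pose let the fingers close. It gives the time, the measured TCP pose, the force and the opening at its end, in the units of the state.
- manip.sense(): the state, without advancing time (a new reading comes with each control period).
- manip.snapshot(name): name is "scene" or "top"; returns the picture (420x560x3 uint8, red, green, blue); there is no depth.
- manip.get_calibration(name): a dict with "fx", "fy", "cx", "cy" (pixels), "D" ([k1, k2, p1, p2, k3] as OpenCV has them; the pictures are not rectified), "extrinsics" (4x4, takes a point from world to camera coordinates). Camera axes: x right, y down, z forward; pixel columns grow to the right and rows downward; lengths in mm; the calibration is good to about 2 mm. A picture is of the moment at which its call begins. get_calibration takes no time and is no camera call.
- manip.job_done(): hands the job in, once; it reports no verdict.
The state is a dict: "t": time; "joints": joint angles; "qvel": joint speeds; "joint_efforts": joint torques, N m; "ee_pos": TCP position; "tcp_rot": TCP orientation; "force": force on the tool from outside, world axes, zero at the start; "moment": the same for the moment, N m; "gripper_width": finger opening in mm.
Only numpy, scipy, OpenCV 4.12 (cv2) and the standard library are available. Lean on these libraries where they do the work, as an engineer would, in place of code of your own. Each camera call takes 0.05 s, during which the arm holds its last target. There are 200 camera calls.

## Working session

There is one attempt and no reset: what is moved stays moved. The work goes in short steps, Python scripts to look and compute and a tool call to move; the robot and the scene stay as the last step left them, time stands still between calls to the robot, and variables do not carry over. Pictures are saved under pics/ and viewed, about 8 in all and at most 12, crops included, and the job is handed in when it is done.

Besides the shell and the picture viewer there is one more tool, called after "Call:" by a JSON object that holds its "method" and its "body", one argument or row to a line. play_rows: Moves the arm, as the interface text tells. Its arguments: {"type":"object","properties":{"commands":{"type":"array","items":{"type":"object","properties":{"offset":{"type":"array","items":{"type":"number"}},"rot":{"type":"array","items":{"type":"number"}},"jaw":{"type":"number"}}}},"newtons":{"type":"number"}},"required":["commands"]}

```bash
mkdir -p pics; ls
python3 - <<'E'
from plant import manip
import cv2,numpy as np
s=manip.sense(); print(s)
for n in("scene","top"):
    im=manip.snapshot(n); cv2.imwrite(f"pics/{n}0.png",im[:,:,::-1])
    c=manip.get_calibration(n); print(n,{k:np.round(v,3).tolist() for k,v in c.items()})
E
```

```text
pics
{'t': 0.0, 'joints': array([-1.20891325,  0.32185126, -0.07011477,  1.45168316,  0.0225801 ,
        1.37082734, -0.05690607]), 'qvel': array([-0.00045063,  0.00053705,  0.00058075, -0.00044785,  0.00110966,
       -0.00027176,  0.0010454 ]), 'joint_efforts': array([ 1.13507388e-04, -4.91283917e+01, -4.03621774e-01, -3.12523842e+01,
       -6.37484458e-02,  4.39285592e-02,  1.85033882e-04]), 'ee_pos': array([221.46879208, 610.88275577, 403.63896197]), 'tcp_rot': array([ 0.57938008,  0.40540643, -0.40652409, -0.5785348 ]), 'force': array([-0.73278719,  0.60499221,  0.89445137]), 'moment': array([ 0.00296198, -0.00847075, -0.02689059]), 'gripper_width': 86.9579836889816}
scene {'fx': 417.162, 'fy': 417.162, 'cx': 284.971, 'cy': 209.478, 'D': [0.033, 0.0, 0.0, 0.0, 0.0], 'extrinsics': [[0.822, -0.569, -0.014, -403.99], [-0.291, -0.399, -0.87, 253.514], [0.489, 0.719, -0.494, 644.375], [0.0, 0.0, 0.0, 1.0]]}
top {'fx': 409.774, 'fy': 409.774, 'cx': 279.015, 'cy': 205.775, 'D': [-0.127, 0.0, 0.0, 0.0, 0.0], 'extrinsics': [[-0.023, -1.0, 0.001, 74.325], [-0.996, 0.023, -0.086, 515.168], [0.086, -0.003, -0.996, 1056.069], [0.0, 0.0, 0.0, 1.0]]}
```

View pics/scene0.png

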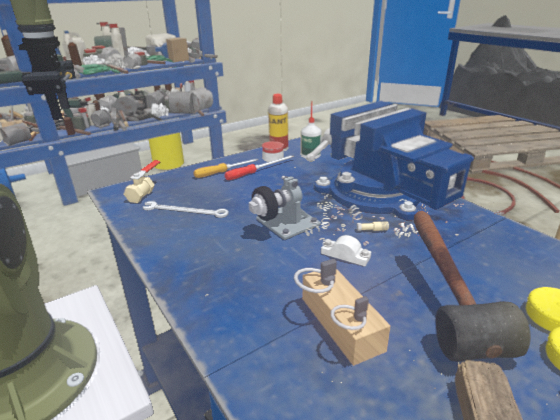

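View pics/top0.png

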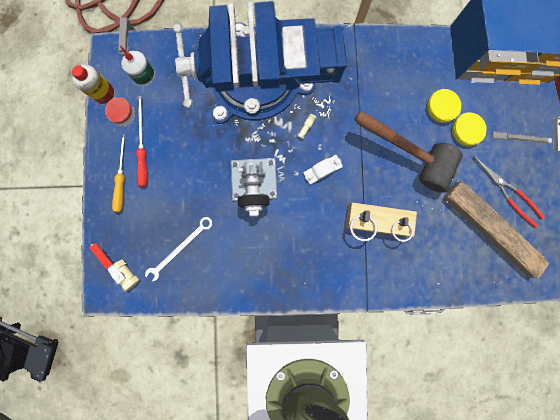

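The scene view shows the bracket with its wheel at (270,205), and the block with the larger pin at (328,275) and the smaller at (362,308). In the top view, the bracket is at (253,185) with the axle end near (253,213), and the smaller pin is at about (404,221). The tool's y axis is the approach direction. I'll enlarge both regions to measure.

```bash
cat > h.py <<'E'
import cv2,numpy as np
from plant import manip
from scipy.spatial.transform import Rotation as R
def cal(n):
    c=manip.get_calibration(n);K=np.array([[c['fx'],0,c['cx']],[0,c['fy'],c['cy']],[0,0,1.]]);return K,np.array(c['D']),np.array(c['extrinsics'])
def ray(n,uv):
    K,D,E=cal(n);p=cv2.undistortPoints(np.array([[uv]],float),K,D)[0,0]
    Rm,t=E[:3,:3],E[:3,3];return -Rm.T@t,Rm.T@np.array([p[0],p[1],1])
def onz(n,uv,z):
    o,d=ray(n,uv);return o+d*(z-o[2])/d[2]
def tri(uv_s,uv_t):
    A=[];b=[]
    for n,uv in(("scene",uv_s),("top",uv_t)):
        o,d=ray(n,uv);d/=np.linalg.norm(d);P=np.eye(3)-np.outer(d,d);A.append(P);b.append(P@o)
    x=np.linalg.lstsq(np.vstack(A),np.hstack(b),rcond=None)[0];return x,[np.linalg.norm(Ai@x-bi) for Ai,bi in zip(A,b)]
def proj(n,p):
    K,D,E=cal(n);return cv2.projectPoints(np.array([p],float),cv2.Rodrigues(E[:3,:3])[0],E[:3,3],K,D)[0][0,0]
E
python3 - <<'E'
import cv2,numpy as np
t=cv2.imread('pics/top0.png');s=cv2.imread('pics/scene0.png')
f=lambda im,x,y,w,h,k:cv2.resize(im[y:y+h,x:x+w],None,fx=k,fy=k,interpolation=cv2.INTER_CUBIC)
a=np.hstack([f(t,225,152,56,70,7),f(t,345,195,57,70,7)[:, :0],f(t,342,195,78,50,5.0)[:490].copy() if 0 else np.pad(f(t,342,195,80,50,5),((0,240),(0,0),(0,0)))])
cv2.imwrite('pics/c1.png',a[:600,:800]);print(a.shape)
b=np.hstack([f(s,240,170,80,75,5),f(s,290,255,80,75,5)]);cv2.imwrite('pics/c2.png',b)
E
```

```text
(490, 792, 3)
```

View pics/c1.png

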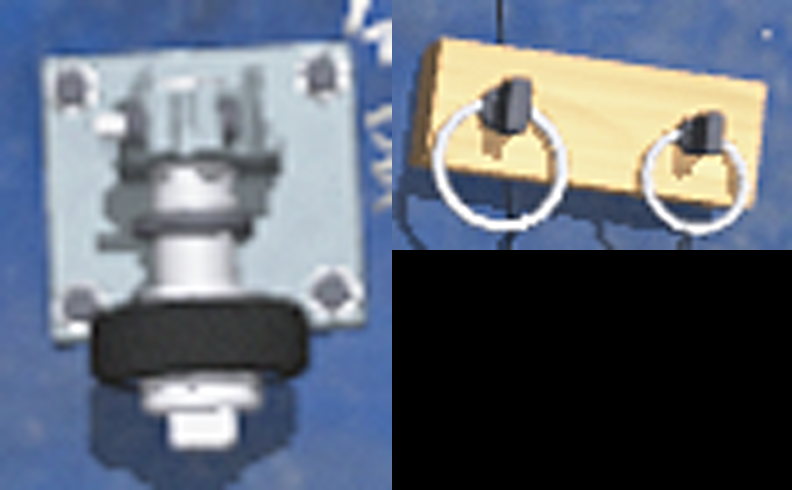

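View pics/c2.png

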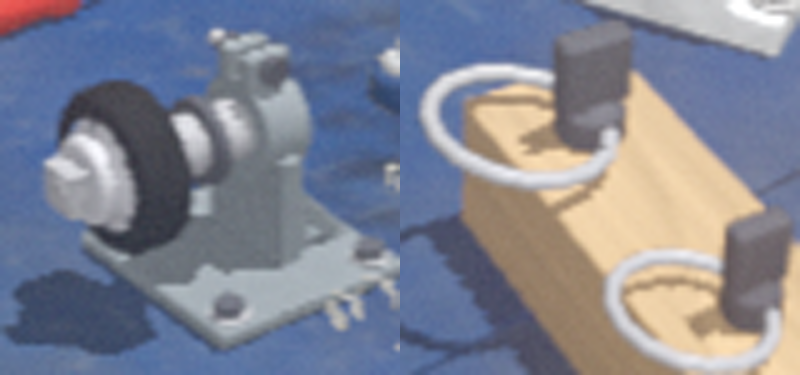

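The top crop shows the plate corners at (42,57), (352,43), (368,323) and (55,343). The axle end edge is at (203,448), the small tab's top at about (714,131) and its ring centre at (695,182). In the scene crop, the small tab's top centre is at (757,217).

Run:
```python
from h import *
L=lambda u,v:(225+(u+.5)/7-.5,152+(v+.5)/7-.5)
Q=lambda u,v:(342+(u-392+.5)/5-.5,195+(v+.5)/5-.5)
SL=lambda u,v:(240+(u+.5)/5-.5,170+(v+.5)/5-.5)
SR=lambda u,v:(290+(u-400+.5)/5-.5,255+(v+.5)/5-.5)
np.set_printoptions(precision=1,suppress=True)
c=[onz('top',L(*p),10) for p in((42,57),(352,43),(368,323),(55,343))]
print('plate',c,np.mean(c,0),[np.linalg.norm(c[i]-c[i-1]) for i in range(4)])
d=(c[0]+c[1]-c[2]-c[3]);print('yaw plate x axis',np.degrees(np.arctan2(d[1],d[0])));e=c[0]+c[3]-c[1]-c[2];print('yaw from y',np.degrees(np.arctan2(-e[0],e[1])))
print('axle end top',onz('top',L(203,448),85.5),'hub',onz('top',L(200,405),85.5),'tyre bot',onz('top',L(200,382),105),'tyre top centre',onz('top',L(200,340),115))
print('axle end scene/top tri',tri(SL(62,168),L(203,445)))
for z in(90,95,):print('tab top',onz('top',Q(714,131),z),onz('scene',SR(757,217),z))
print('tab tri',tri(SR(757,217),Q(714,131)))
print('ring c',onz('top',Q(695,182),68), 'tab base',onz('top',Q(693,131),72))
print('ring far',onz('top',Q(696,232),72.5),'scene far',onz('scene',SR(608,290),72.5))
b=[onz('top',Q(*p),56) for p in((441,38),(767,82),(755,208),(428,165))];print('block',b,np.mean(b,0))
f=b[0]+b[3]-b[1]-b[2];print('blk yaw',np.degrees(np.arctan2(-f[0],f[1])))
for n in('scene','top'):
  o,_=ray(n,(280,210));print(n,o)
```

```text
plate [array([645.5, 189.9,  10. ]), array([647.9,  70.4,  10. ]), array([539.5,  66.7,  10. ]), array([534.6, 186.2,  10. ])] [591.9 128.3  10. ] [np.float64(110.88808720067925), np.float64(119.52674379431217), np.float64(108.51840061644732), np.float64(119.5530664905076)]
yaw plate x axis 1.92919477811335
yaw from y 1.7553315241885776
axle end top [488.5 125.9  85.5] hub [503.7 126.7  85.5] tyre bot [510.2 125.4 105. ] tyre top centre [523.8 124.5 115. ]
axle end scene/top tri (array([489.7, 125.7,  86.3]), [np.float64(0.26333574754080036), np.float64(0.2633357475409064)])
tab top [ 466.  -252.7   90. ] [ 466.6 -245.9   90. ]
tab top [ 465.8 -251.1   95. ] [ 462.4 -249.8   95. ]
tab tri (array([ 464.5, -250.1,   94.5]), [np.float64(1.7185158037520347), np.float64(1.7185158037519885)])
ring c [ 441.3 -248.6   68. ] tab base [ 467.  -247.5   72. ]
ring far [ 416.  -246.6   72.5] scene far [ 420.7 -229.9   72.5]
block [array([ 518.7, -123.2,   56. ]), array([ 492. , -292.8,   56. ]), array([ 427.2, -283.3,   56. ]), array([ 453.9, -114. ,   56. ])] [ 473.  -203.3   56. ]
blk yaw -8.951478553398703
scene [  90.8 -592.   532.9]
top [ 424.1   65.3 1096.4]
```

```bash
cat >> h.py <<'E'
def go(pt,yaw,tip=True):
    """offset/rot to bring the fingertip centre to pt (world), tool x at yaw deg in world"""
    s=manip.sense();R0=R.from_quat(s['tcp_rot']).as_matrix()
    a=np.radians(yaw);x=np.array([np.cos(a),np.sin(a),0]);y=np.array([0,0,-1.]);Rt=np.c_[x,y,np.cross(x,y)]
    tcp=np.array(pt,float)-182*y
    print('offset',np.round(R0.T@(tcp-s['ee_pos']),1).tolist(),'rot',np.round(np.degrees(R.from_matrix(R0.T@Rt).as_rotvec()),1).tolist())
def tip():
    s=manip.sense();R0=R.from_quat(s['tcp_rot']).as_matrix()
    print('t',round(s['t'],2),'tip',np.round(s['ee_pos']+182*R0[:,1],2),'xyaw',round(np.degrees(np.arctan2(R0[1,0],R0[0,0])),2),'down',np.round(R0[:,1],3),'F',np.round(s['force'],1),'w',round(s['gripper_width'],1))
E
python3 -c "
from h import *
tip();go((475,125.0,210),91.85);go((475,125.0,68),91.85)"
```

```text
t 0.1 tip [221.42 610.61 221.79] xyaw 70.07 down [-0.    -0.002 -1.   ] F [0.1 0.4 0.1] w 86.7
offset [-370.4, 12.5, -403.9] rot [-0.0, -21.8, -0.1]
offset [-370.2, 154.5, -403.9] rot [-0.0, -21.8, -0.1]
```

Call:
{"method": "play_rows", "body": {
  "commands": [
    {"offset": [-370.5, 12.5, -404], "rot": [0, -21.8, 0], "jaw": 0.575},
    {"offset": [-370.5, 12.5, -404], "rot": [0, -21.8, 0], "jaw": 0.575},
    {"offset": [-370.5, 12.5, -404], "rot": [0, -21.8, 0], "jaw": 0.575},
    {"offset": [-370.5, 12.5, -404], "rot": [0, -21.8, 0], "jaw": 0.575},
    {"offset": [-370.5, 12.5, -404], "rot": [0, -21.8, 0], "jaw": 0.575},
    {"offset": [-370.5, 12.5, -404], "rot": [0, -21.8, 0], "jaw": 0.575},
    {"offset": [-370.5, 12.5, -404], "rot": [0, -21.8, 0], "jaw": 0.575},
    {"offset": [-370.5, 12.5, -404], "rot": [0, -21.8, 0], "jaw": 0.575},
    {"offset": [-370.5, 12.5, -404], "rot": [0, -21.8, 0], "jaw": 0.575},
    {"offset": [-370.5, 12.5, -404], "rot": [0, -21.8, 0], "jaw": 0.575},
    {"offset": [-370.5, 12.5, -404], "rot": [0, -21.8, 0], "jaw": 0.575},
    {"offset": [-370.5, 85, -404], "rot": [0, -21.8, 0], "jaw": 0.575},
    {"offset": [-370.5, 120, -404], "rot": [0, -21.8, 0], "jaw": 0.575},
    {"offset": [-370.5, 154.5, -404], "rot": [0, -21.8, 0], "jaw": 0.575},
    {"offset": [-370.5, 154.5, -404], "rot": [0, -21.8, 0], "jaw": 0.575}
  ],
  "newtons": 15
}}

```text
t: 1.98
ee_pos: [473.1, 126.3, 247.7]
tcp_rot: [-0.49, -0.507, 0.511, 0.492]
force: [-0.7, 0.7, 0.2]
gripper_width: 50.1
```

```bash
python3 -c "
from h import *
tip();go((475,125,68),91.85)"
```

```text
t 1.98 tip [472.02 125.94  65.75] xyaw 92.04 down [-0.006 -0.002 -1.   ] F [-0.7  0.7  0.2] w 50.1
offset [-1.4, -2.3, -1.8] rot [-0.3, 0.2, -0.1]
```

Call:
{"method": "play_rows", "body": {
  "commands": [
    {"offset": [-1.4, -2, -10], "rot": [0, 0, 0], "jaw": 0.575},
    {"offset": [-1.4, -2, -20], "rot": [0, 0, 0], "jaw": 0.575},
    {"offset": [-1.4, -2, -26], "rot": [0, 0, 0], "jaw": 0.575},
    {"offset": [-1.4, -2, -31], "rot": [0, 0, 0], "jaw": 0.575},
    {"offset": [-1.4, -2, -36], "rot": [0, 0, 0], "jaw": 0.575},
    {"offset": [-1.4, -2, -40], "rot": [0, 0, 0], "jaw": 0.575},
    {"offset": [-1.4, -2, -40], "rot": [0, 0, 0], "jaw": 0.575}
  ]
}}

```text
t: 2.85
ee_pos: [515.4, 125.0, 252.1]
tcp_rot: [0.492, 0.508, -0.508, -0.492]
force: [-2.9, 0.7, -0.5]
gripper_width: 50.0
```

```bash
python3 -c "
from h import *
tip()"
```

```text
t 2.85 tip [515.52 125.05  70.12] xyaw 91.87 down [ 0.001  0.    -1.   ] F [-2.9  0.7 -0.5] w 50.0
```

Call:
{"method": "play_rows", "body": {
  "commands": [
    {"offset": [0, 0, -2], "rot": [0, 0, 0], "jaw": 0.575},
    {"offset": [0, 0, -3.5], "rot": [0, 0, 0], "jaw": 0.575},
    {"offset": [0, 0, -3.5], "rot": [0, 0, 0], "jaw": 0.575}
  ]
}}

```text
t: 3.22
ee_pos: [518.6, 125.1, 252.1]
tcp_rot: [-0.492, -0.508, 0.508, 0.492]
force: [-3.0, 0.5, -1.1]
gripper_width: 49.8
```

Call:
{"method": "play_rows", "body": {
  "commands": [
    {"offset": [0, 0, -1], "rot": [0, 0, 0], "jaw": 0.575},
    {"offset": [0, 0, -2], "rot": [0, 0, 0], "jaw": 0.575},
    {"offset": [0, 0, -2], "rot": [0, 0, 0], "jaw": 0.575}
  ]
}}

```text
t: 3.6
ee_pos: [520.7, 125.2, 252.2]
tcp_rot: [0.492, 0.508, -0.508, -0.492]
force: [-3.3, 0.3, -0.2]
gripper_width: 50.1
```

Call:
{"method": "play_rows", "body": {
  "commands": [
    {"offset": [0, 0, -1], "rot": [0, 0, 0], "jaw": 0.575},
    {"offset": [0, 0, -2], "rot": [0, 0, 0], "jaw": 0.575},
    {"offset": [0, 0, -2], "rot": [0, 0, 0], "jaw": 0.575}
  ]
}}

```text
t: 3.98
ee_pos: [521.5, 125.3, 252.0]
tcp_rot: [-0.491, -0.507, 0.509, 0.493]
force: [-8.1, -0.0, 2.9]
gripper_width: 49.8
```

Call:
{"method": "play_rows", "body": {
  "commands": [
    {"offset": [0, 0, -1], "rot": [0, 0, 0], "jaw": 0.575},
    {"offset": [0, 0, -2], "rot": [0, 0, 0], "jaw": 0.575},
    {"offset": [0, 0, -2], "rot": [0, 0, 0], "jaw": 0.575}
  ]
}}

```text
t: 4.35
ee_pos: [522.3, 125.3, 252.0]
tcp_rot: [-0.49, -0.506, 0.51, 0.494]
force: [-14.2, -0.6, 8.6]
gripper_width: 49.9
```

Call:
{"method": "play_rows", "body": {
  "commands": [
    {"offset": [0, 0, 12], "rot": [0, 0, 0], "jaw": 0.575},
    {"offset": [0, 0, 20], "rot": [0, 0, 0], "jaw": 0.575},
    {"offset": [0, -60, 20], "rot": [0, 0, 0], "jaw": 0.46},
    {"offset": [0, -100, 20], "rot": [0, 0, 0], "jaw": 0.46}
  ]
}}

```text
t: 4.85
ee_pos: [505.3, 124.5, 355.1]
tcp_rot: [0.493, 0.509, -0.507, -0.491]
force: [0.0, 0.3, -0.5]
gripper_width: 41.8
```

```bash
python3 -c "
from h import *
tip();go((464.8,-250.3,150),85.3);go((464.8,-250.3,100),85.3)"
```

```text
t 4.85 tip [506.1  124.66 173.07] xyaw 91.86 down [ 0.005  0.001 -1.   ] F [ 0.   0.3 -0.5] w 41.8
offset [-373.3, 22.5, 52.7] rot [0.3, 6.6, 0.1]
offset [-373.3, 72.5, 53.0] rot [0.3, 6.6, 0.1]
```

Call:
{"method": "play_rows", "body": {
  "commands": [
    {"offset": [-373.3, 22.5, 52.7], "rot": [0, 6.6, 0], "jaw": 0.46},
    {"offset": [-373.3, 22.5, 52.7], "rot": [0, 6.6, 0], "jaw": 0.46},
    {"offset": [-373.3, 22.5, 52.7], "rot": [0, 6.6, 0], "jaw": 0.46},
    {"offset": [-373.3, 22.5, 52.7], "rot": [0, 6.6, 0], "jaw": 0.46},
    {"offset": [-373.3, 22.5, 52.7], "rot": [0, 6.6, 0], "jaw": 0.46},
    {"offset": [-373.3, 22.5, 52.7], "rot": [0, 6.6, 0], "jaw": 0.46},
    {"offset": [-373.3, 22.5, 52.7], "rot": [0, 6.6, 0], "jaw": 0.46},
    {"offset": [-373.3, 22.5, 52.7], "rot": [0, 6.6, 0], "jaw": 0.46},
    {"offset": [-373.3, 50, 53], "rot": [0, 6.6, 0], "jaw": 0.46},
    {"offset": [-373.3, 72.5, 53], "rot": [0, 6.6, 0], "jaw": 0.46},
    {"offset": [-373.3, 72.5, 53], "rot": [0, 6.6, 0], "jaw": 0.46}
  ]
}}

```text
t: 6.22
ee_pos: [464.0, -247.9, 278.4]
tcp_rot: [-0.518, -0.479, 0.48, 0.52]
force: [0.0, 0.7, 0.5]
gripper_width: 40.0
```

Run:
```python
from h import *
s=manip.snapshot('scene');t=manip.snapshot('top')
tip();go((464.8,-250.3,75),85.3)
f=lambda im,x,y,w,h,k:cv2.resize(im[y:y+h,x:x+w,::-1],None,fx=k,fy=k,interpolation=cv2.INTER_CUBIC)
cv2.imwrite('pics/d1.png',np.vstack([np.hstack([f(s,300,200,100,75,4),f(s,310,255,100,75,4)]),np.hstack([f(s,235,165,100,70,4),f(t,225,165,100,70,4)])]))
```

```text
t 6.33 tip [ 464.82 -249.14   98.41] xyaw 85.4 down [ 0.001  0.    -1.   ] F [ 0.6 -0.7 -0.8] w 39.7
offset [-1.1, 23.4, -0.2] rot [0.1, 0.1, 0.0]
```

View pics/d1.png

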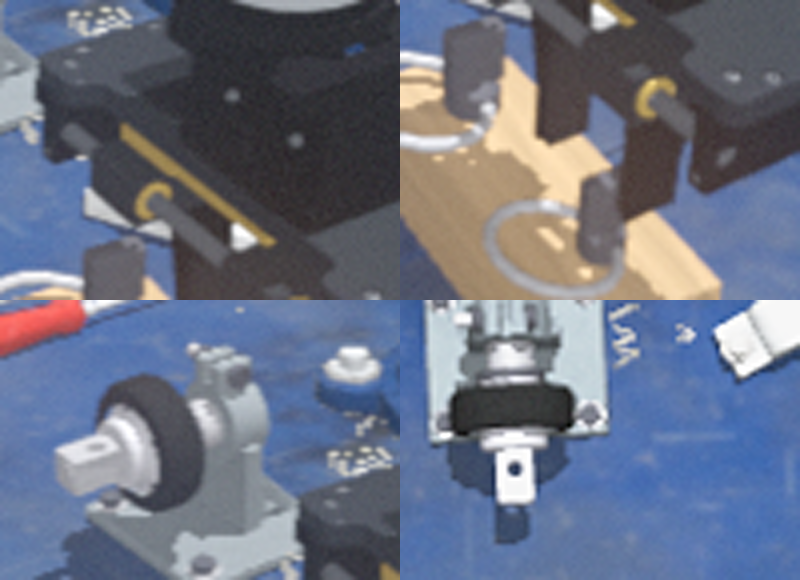

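The wheel is home against its collar. The hole is clear at composite (516,468) in the top crop, and the fingers straddle the small pin's tab at (600,215).

Call:
{"method": "play_rows", "body": {
  "commands": [
    {"offset": [-1, 10, 0], "rot": [0, 0, 0], "jaw": 0.46},
    {"offset": [-1, 18, 0], "rot": [0, 0, 0], "jaw": 0.46},
    {"offset": [-1, 23, 0], "rot": [0, 0, 0], "jaw": 0.46},
    {"offset": [-1, 23, 0], "rot": [0, 0, 0], "jaw": 0.3},
    {"offset": [-1, 23, 0], "rot": [0, 0, 0], "jaw": 0.2},
    {"offset": [-1, 23, 0], "rot": [0, 0, 0], "jaw": 0.05},
    {"offset": [-1, 23, 0], "rot": [0, 0, 0], "jaw": 0.05},
    {"offset": [-1, 23, 0], "rot": [0, 0, 0], "jaw": 0.05}
  ],
  "newtons": 25
}}

```text
t: 7.32
ee_pos: [463.9, -251.2, 256.9]
tcp_rot: [0.52, 0.479, -0.479, -0.52]
force: [0.4, 0.2, 1.2]
gripper_width: 9.7
```

Run:
```python
from h import *
tip();print('hole',onz('top',(225+116.5/4-.5,165+168.5/4-.5),85.5))
```

```text
t 7.33 tip [ 463.94 -251.21   74.93] xyaw 85.28 down [ 0.  0. -1.] F [0.4 0.2 1.2] w 9.7
hole [510.654768   125.36525462  85.5       ]
```

Call:
{"method": "play_rows", "body": {
  "commands": [
    {"offset": [0, -20, 0], "rot": [0, 0, 0], "jaw": 0.05},
    {"offset": [0, -50, 0], "rot": [0, 0, 0], "jaw": 0.05},
    {"offset": [0, -95, 0], "rot": [0, 0, 0], "jaw": 0.05},
    {"offset": [0, -95, 0], "rot": [0, 0, 0], "jaw": 0.05}
  ]
}}

```text
t: 7.82
ee_pos: [464.7, -252.0, 354.9]
tcp_rot: [0.522, 0.48, -0.478, -0.518]
force: [-0.4, -0.5, -2.1]
gripper_width: 9.4
```

Run:
```python
from h import *
tip();go((508.5,125.5,168),91.85);go((508.5,125.5,153),91.85)
```

```text
t 7.83 tip [ 465.87 -252.31  172.94] xyaw 85.27 down [ 0.006 -0.002 -1.   ] F [-0.4 -0.5 -2.1] w 9.4
offset [379.9, 4.6, -12.5] rot [0.4, -6.6, -0.1]
offset [379.9, 19.6, -12.4] rot [0.4, -6.6, -0.1]
```

Call:
{"method": "play_rows", "body": {
  "commands": [
    {"offset": [40, 4.5, -1.3], "rot": [0, -1, 0], "jaw": 0.05},
    {"offset": [90, 4.5, -3], "rot": [0, -2, 0], "jaw": 0.05},
    {"offset": [145, 4.5, -5], "rot": [0, -3, 0], "jaw": 0.05},
    {"offset": [200, 4.5, -7], "rot": [0, -4, 0], "jaw": 0.05},
    {"offset": [255, 4.5, -8.5], "rot": [0, -5, 0], "jaw": 0.05},
    {"offset": [310, 4.5, -10.5], "rot": [0, -6, 0], "jaw": 0.05},
    {"offset": [355, 4.5, -12], "rot": [0, -6.6, 0], "jaw": 0.05},
    {"offset": [379.9, 4.5, -12.5], "rot": [0.4, -6.6, 0], "jaw": 0.05},
    {"offset": [379.9, 12, -12.5], "rot": [0.4, -6.6, 0], "jaw": 0.05},
    {"offset": [379.9, 19.6, -12.5], "rot": [0.4, -6.6, 0], "jaw": 0.05},
    {"offset": [379.9, 19.6, -12.5], "rot": [0.4, -6.6, 0], "jaw": 0.05}
  ]
}}

```text
t: 9.2
ee_pos: [507.1, 124.7, 330.8]
tcp_rot: [-0.49, -0.505, 0.51, 0.494]
force: [-0.1, 1.0, -1.1]
gripper_width: 9.8
```

Run:
```python
from h import *
s=manip.snapshot('scene')
tip();go((508.5,125.5,150),91.85)
f=lambda im,x,y,w,h,k:cv2.resize(im[y:y+h,x:x+w,::-1],None,fx=k,fy=k,interpolation=cv2.INTER_CUBIC)
cv2.imwrite('pics/e1.png',f(s,220,140,100,75,8))
print(proj('scene',(508,125.6,85.5)),proj('scene',(508,125.6,94)))
```

```text
t 9.25 tip [505.9  124.78 149.48] xyaw 91.74 down [-0.008 -0.    -1.   ] F [-0.4 -0.2 -2.2] w 9.9
offset [0.6, -0.5, -1.1] rot [-0.5, -0.1, -0.0]
[258.91473325 201.24363796] [258.74556644 197.9142911 ]
```

View pics/e1.png

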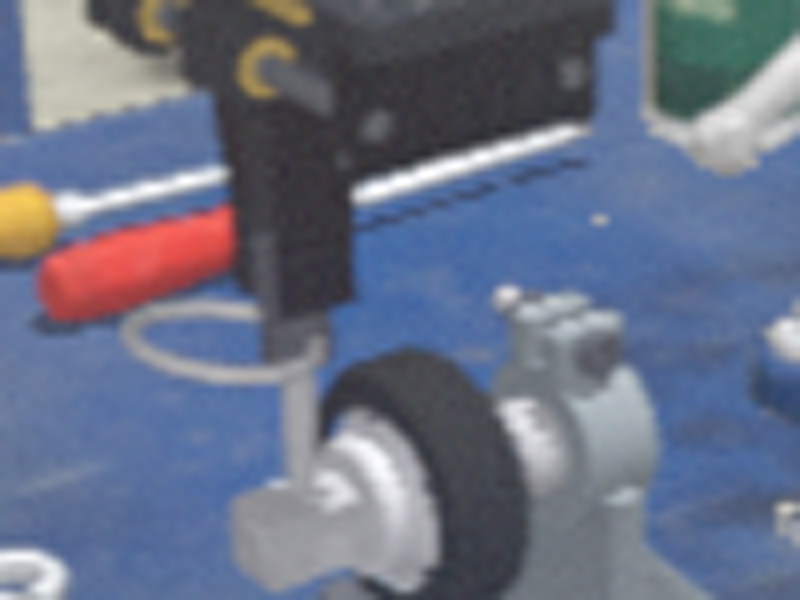

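The pin hangs upright with its ring pointing outward, and its nose is at crop (300,488). The hole was at about (314,496) in the same frame, so the nose is roughly 3–4 mm too far out. I'll correct that and feel downwards.

Call:
{"method": "play_rows", "body": {
  "commands": [
    {"offset": [0.6, 0, -3], "rot": [-0.5, 0, 0], "jaw": 0.05},
    {"offset": [0.6, 2, -3], "rot": [-0.5, 0, 0], "jaw": 0.05},
    {"offset": [0.6, 4, -3], "rot": [-0.5, 0, 0], "jaw": 0.05},
    {"offset": [0.6, 5.5, -3], "rot": [-0.5, 0, 0], "jaw": 0.05},
    {"offset": [0.6, 6.5, -3], "rot": [-0.5, 0, 0], "jaw": 0.05}
  ]
}}

```text
t: 9.88
ee_pos: [510.6, 127.1, 326.1]
tcp_rot: [0.492, 0.509, -0.507, -0.491]
force: [-1.9, -0.8, 3.6]
gripper_width: 10.0
```

Run:
```python
from h import *
tip()
```

```text
t 9.88 tip [510.96 127.23 144.06] xyaw 91.88 down [ 0.002  0.001 -1.   ] F [-1.9 -0.8  3.6] w 10.0
```

Call:
{"method": "play_rows", "body": {
  "commands": [
    {"offset": [-0.8, 0, 0.4], "rot": [0, 0, 0], "jaw": 0.05},
    {"offset": [-1.6, 0, 0.8], "rot": [0, 0, 0], "jaw": 0.05},
    {"offset": [-1.6, 0, 0.8], "rot": [0, 0, 0], "jaw": 0.05}
  ]
}}

```text
t: 10.25
ee_pos: [509.9, 125.8, 326.0]
tcp_rot: [0.492, 0.509, -0.507, -0.491]
force: [0.4, 0.8, 1.6]
gripper_width: 9.6
```

Run:
```python
from h import *
tip()
```

```text
t 10.25 tip [510.43 125.98 144.04] xyaw 91.89 down [ 0.003  0.001 -1.   ] F [0.4 0.8 1.6] w 9.6
```

Call:
{"method": "play_rows", "body": {
  "commands": [
    {"offset": [0, 1, 0], "rot": [0, 0, 0], "jaw": 0.05},
    {"offset": [0, 2, 0], "rot": [0, 0, 0], "jaw": 0.05},
    {"offset": [0, 2, 0], "rot": [0, 0, 0], "jaw": 0.05}
  ]
}}

```text
t: 10.62
ee_pos: [509.3, 125.7, 323.1]
tcp_rot: [0.492, 0.508, -0.508, -0.492]
force: [-1.2, 1.1, -0.7]
gripper_width: 10.0
```

Run:
```python
from h import *
tip()
```

```text
t 10.62 tip [509.41 125.87 141.13] xyaw 91.89 down [ 0.001  0.001 -1.   ] F [-1.2  1.1 -0.7] w 10.0
```

The nose is 3 mm below the axle top with almost no force, so it is in the hole. I'll continue down.

Call:
{"method": "play_rows", "body": {
  "commands": [
    {"offset": [0, 2, 0], "rot": [0, 0, 0], "jaw": 0.05},
    {"offset": [0, 4, 0], "rot": [0, 0, 0], "jaw": 0.05},
    {"offset": [0, 6, 0], "rot": [0, 0, 0], "jaw": 0.05},
    {"offset": [0, 6, 0], "rot": [0, 0, 0], "jaw": 0.05}
  ]
}}

```text
t: 11.12
ee_pos: [509.4, 125.8, 317.1]
tcp_rot: [0.492, 0.509, -0.508, -0.492]
force: [-1.4, 3.2, -1.9]
gripper_width: 9.7
```

Run:
```python
from h import *
tip()
```

```text
t 11.12 tip [509.55 125.89 135.1 ] xyaw 91.89 down [ 0.001  0.001 -1.   ] F [-1.4  3.2 -1.9] w 9.7
```

Call:
{"method": "play_rows", "body": {
  "commands": [
    {"offset": [0.3, 2.5, 0.2], "rot": [0, 0, 0], "jaw": 0.05},
    {"offset": [0.5, 5, 0.2], "rot": [0, 0, 0], "jaw": 0.05},
    {"offset": [0.5, 7.5, 0.2], "rot": [0, 0, 0], "jaw": 0.05},
    {"offset": [0.5, 10, 0.2], "rot": [0, 0, 0], "jaw": 0.05},
    {"offset": [0.5, 12, 0.2], "rot": [0, 0, 0], "jaw": 0.05},
    {"offset": [0.5, 12, 0.2], "rot": [0, 0, 0], "jaw": 0.05}
  ]
}}

```text
t: 11.88
ee_pos: [509.4, 126.1, 305.3]
tcp_rot: [0.492, 0.509, -0.508, -0.491]
force: [-1.5, 3.1, -0.9]
gripper_width: 9.6
```

Run:
```python
from h import *
tip()
```

```text
t 11.88 tip [509.69 126.19 123.26] xyaw 91.88 down [ 0.001  0.001 -1.   ] F [-1.5  3.1 -0.9] w 9.6
```

Call:
{"method": "play_rows", "body": {
  "commands": [
    {"offset": [0.3, 3, 0.2], "rot": [0, 0, 0], "jaw": 0.05},
    {"offset": [0.5, 6, 0.3], "rot": [0, 0, 0], "jaw": 0.05},
    {"offset": [0.5, 9, 0.3], "rot": [0, 0, 0], "jaw": 0.05},
    {"offset": [0.5, 12, 0.3], "rot": [0, 0, 0], "jaw": 0.05},
    {"offset": [0.5, 15, 0.3], "rot": [0, 0, 0], "jaw": 0.05},
    {"offset": [0.5, 16.5, 0.3], "rot": [0, 0, 0], "jaw": 0.05},
    {"offset": [0.5, 16.5, 0.3], "rot": [0, 0, 0], "jaw": 0.05}
  ]
}}

```text
t: 12.75
ee_pos: [509.2, 126.4, 288.8]
tcp_rot: [0.492, 0.509, -0.508, -0.491]
force: [-2.3, 2.9, -1.7]
gripper_width: 9.6
```

Run:
```python
from h import *
tip()
```

```text
t 12.75 tip [509.55 126.45 106.81] xyaw 91.87 down [ 0.002  0.    -1.   ] F [-2.3  2.9 -1.7] w 9.6
```

Only 2–3 mm remain to the seat, so I'll press gently until the head makes contact.

Call:
{"method": "play_rows", "body": {
  "commands": [
    {"offset": [0.3, 1, 0.3], "rot": [0, 0, 0], "jaw": 0.05},
    {"offset": [0.3, 2, 0.3], "rot": [0, 0, 0], "jaw": 0.05},
    {"offset": [0.3, 2.7, 0.3], "rot": [0, 0, 0], "jaw": 0.05},
    {"offset": [0.3, 2.7, 0.3], "rot": [0, 0, 0], "jaw": 0.05}
  ]
}}

```text
t: 13.25
ee_pos: [509.1, 126.5, 286.6]
tcp_rot: [0.492, 0.509, -0.507, -0.491]
force: [-2.2, 2.5, 0.4]
gripper_width: 9.7
```

Call:
{"method": "play_rows", "body": {
  "commands": [
    {"offset": [0, 0.8, 0], "rot": [0, 0, 0], "jaw": 0.05},
    {"offset": [0, 0.8, 0], "rot": [0, 0, 0], "jaw": 0.05}
  ]
}}

```text
t: 13.5
ee_pos: [509.2, 126.5, 286.5]
tcp_rot: [0.492, 0.509, -0.507, -0.491]
force: [-3.5, 1.9, 6.0]
gripper_width: 10.0
```

Run:
```python
from h import *
tip()
```

```text
t 13.5 tip [509.57 126.55 104.48] xyaw 91.86 down [ 0.002  0.    -1.   ] F [-3.5  1.9  6. ] w 10.0
```

Call:
{"method": "play_rows", "body": {
  "commands": [
    {"offset": [0, -0.5, 0], "rot": [0, 0, 0], "jaw": 0.2},
    {"offset": [0, -0.5, 0], "rot": [0, 0, 0], "jaw": 0.35},
    {"offset": [0, -0.5, 0], "rot": [0, 0, 0], "jaw": 0.35},
    {"offset": [0, -15, 0], "rot": [0, 0, 0], "jaw": 0.35},
    {"offset": [0, -40, 0], "rot": [0, 0, 0], "jaw": 0.35},
    {"offset": [0, -40, 25], "rot": [0, 0, 0], "jaw": 0.0},
    {"offset": [0, -40, 43], "rot": [0, 0, 0], "jaw": 0.0},
    {"offset": [0, -40, 43], "rot": [0, 0, 0], "jaw": 0.0}
  ]
}}

```text
t: 14.5
ee_pos: [465.4, 125.3, 326.6]
tcp_rot: [0.492, 0.509, -0.507, -0.491]
force: [0.3, -0.2, 0.4]
gripper_width: 8.4
```

Run:
```python
from h import *
s=manip.snapshot('scene')
tip();go((466.5,125.,108),91.85)
f=lambda im,x,y,w,h,k:cv2.resize(im[y:y+h,x:x+w,::-1],None,fx=k,fy=k,interpolation=cv2.INTER_CUBIC)
cv2.imwrite('pics/f1.png',f(s,215,140,100,75,8))
```

```text
t 14.55 tip [466.76 125.64 144.54] xyaw 91.9 down [ 0.004  0.001 -1.   ] F [0.1 0.5 0.1] w 5.2
offset [-0.4, 36.5, -0.2] rot [0.2, 0.0, 0.1]
```

View pics/f1.png

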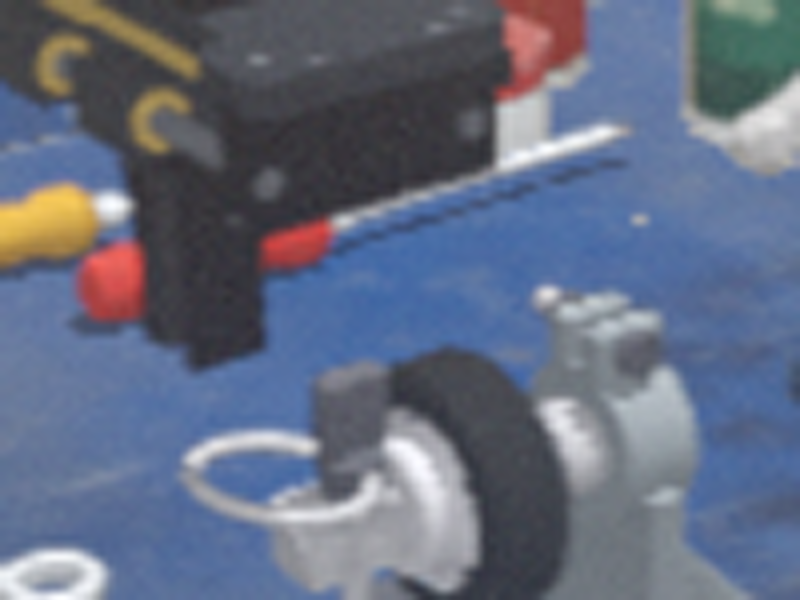

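The pin is seated with its head on the axle, the nose shows below, the wheel is home and the open ring (about (185,470)) points outward. Next I'll push the ring down with the closed fingers.

Call:
{"method": "play_rows", "body": {
  "commands": [
    {"offset": [-0.5, 20, 0], "rot": [0, 0, 0], "jaw": 0.0},
    {"offset": [-0.5, 36, 0], "rot": [0, 0, 0], "jaw": 0.0},
    {"offset": [-0.5, 42, 0], "rot": [0, 0, 0], "jaw": 0.0},
    {"offset": [-0.5, 48, 0], "rot": [0, 0, 0], "jaw": 0.0},
    {"offset": [-0.5, 54, 0], "rot": [0, 0, 0], "jaw": 0.0},
    {"offset": [-0.5, 60, 0], "rot": [0, 0, 0], "jaw": 0.0}
  ]
}}

```text
t: 15.3
ee_pos: [466.5, 125.0, 265.8]
tcp_rot: [0.492, 0.509, -0.507, -0.491]
force: [0.7, 0.1, 1.9]
gripper_width: 0.3
```

Call:
{"method": "play_rows", "body": {
  "commands": [
    {"offset": [0, 5, 0], "rot": [0, 0, 0], "jaw": 0.0},
    {"offset": [0, 10, 0], "rot": [0, 0, 0], "jaw": 0.0},
    {"offset": [0, 15, 0], "rot": [0, 0, 0], "jaw": 0.0},
    {"offset": [0, 20, 0], "rot": [0, 0, 0], "jaw": 0.0},
    {"offset": [0, 20, 0], "rot": [0, 0, 0], "jaw": 0.0}
  ]
}}

```text
t: 15.92
ee_pos: [465.1, 124.7, 244.3]
tcp_rot: [-0.491, -0.508, 0.509, 0.492]
force: [-0.5, -0.6, 0.1]
gripper_width: 0.6
```

Run:
```python
from h import *
tip()
```

```text
t 15.93 tip [464.8  124.61  62.34] xyaw 91.88 down [-0.002 -0.001 -1.   ] F [-0.5 -0.6  0.1] w 0.6
```

Force was 1.9 N and then dropped to zero, which suggests the ring snapped over. I'll back off and check.

Call:
{"method": "play_rows", "body": {
  "commands": [
    {"offset": [0, 0, 6], "rot": [0, 0, 0], "jaw": 0.0},
    {"offset": [0, -40, 12], "rot": [0, 0, 0], "jaw": 0.0},
    {"offset": [0, -100, 15], "rot": [0, 0, 0], "jaw": 0.0},
    {"offset": [50, -160, 15], "rot": [0, 0, 0], "jaw": 0.0},
    {"offset": [110, -180, 15], "rot": [0, 0, 0], "jaw": 0.0},
    {"offset": [150, -180, 15], "rot": [0, 0, 0], "jaw": 0.0},
    {"offset": [150, -180, 15], "rot": [0, 0, 0], "jaw": 0.0}
  ]
}}

```text
t: 16.8
ee_pos: [443.8, 278.9, 425.8]
tcp_rot: [0.49, 0.511, -0.509, -0.49]
force: [-0.1, -0.7, -0.7]
gripper_width: 0.4
```

Run:
```python
from h import *
s=manip.snapshot('scene');t=manip.snapshot('top')
tip()
f=lambda im,x,y,w,h,k:cv2.resize(im[y:y+h,x:x+w,::-1],None,fx=k,fy=k,interpolation=cv2.INTER_CUBIC)
cv2.imwrite('pics/g1.png',np.hstack([f(s,225,160,66,75,6),f(t,225,155,66,75,6)]))
```

```text
t 16.9 tip [445.51 274.06 243.11] xyaw 91.94 down [ 0.001 -0.001 -1.   ] F [ 0.2 -0.6 -0.2] w 0.6
```

View pics/g1.png

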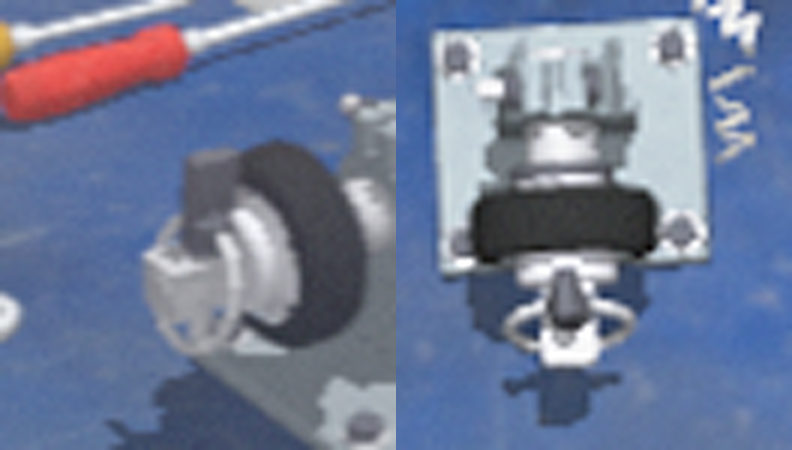

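The ring now loops round the axle end, hanging near-vertical: scene (145–240, 215–355), and top sides at (510,322) and (632,322). A quick numeric check will tell whether it is fully shut.

Run:
```python
from h import *
h=np.array([509,126.2,93.5]);ax=np.array([-1,-.0323,0])
print('ring mid measured',onz('top',(225+(571-396)/6,155+322/6),69.5))
for a in(80,60,35):
    c=np.cos(np.radians(a));s=np.sin(np.radians(a))
    far=h+49*(c*ax-[0,0,s]);mid=h+23.5*(c*ax-[0,0,s]);p=proj('scene',far)
    print(a,'mid',mid,'far scene crop',(p-[225,160])*6)
```

```text
ring mid measured [506.84064386 125.04625609  69.5       ]
80 mid [504.91926782 126.06819235  70.3570178 ] far scene crop [190.98406544 345.21343731]
60 mid [497.25       125.820475    73.14840301] far scene crop [154.76545556 345.22868107]
35 mid [489.74992696 125.57822264  80.02095375] far scene crop [117.08545133 325.26866036]
```

The ring's far side is seen at about (198,352) against (191,345) expected when shut, and its middle is at x = 507 against 505. It is shut, so I'll hand in.

```bash
python3 -c "
from h import *
print(manip.job_done());tip()"
```

```text
the job is handed in; nothing more can be done
None
the job is handed in; nothing more can be done
```

The job is done and handed in at about 17 s of robot time, with the arm clear of everything.

- **Wheel:** I pushed it back with both fingers on the tyre at about 3 N until it stopped, at 8–14 N. That is below the 35 N at which the axle slips.
- **Pin:** I drew the smaller linchpin and felt for the hole at about 4 N. It went down until the head touched the axle, and the seating height matched within about 0.1 mm at 6 N.
- **Ring:** I pushed it down with the closed fingers. The force rose to about 2 N and then fell to zero, as it would when the ring snaps over.

**Last checks:** The final pictures show the wheel home, the pin seated and the ring closed over the axle end. The ring's middle and far side lie within about 2 mm and 1–2 pixels of where a shut ring should be.

**Disagreements and limits:**
- The two estimates of the hole's position along the axle differed: about 508 mm by touch and 511 mm by camera. The pin went in at about 509.5 mm.
- I did not measure the spare pin, saddle or spanner again at the end. The arm only passed well above the saddle and did not touch any of them.

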